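# Free a crossed clamp knob and screw it home

### The arm

A 6-joint arm with a two-finger parallel gripper is mounted at the origin on a cart in front of the work surface, level with it; the furniture and walls round the work are solid. World frame = base frame: x ahead of the robot, y to its left, z up, the work surface at z = 0. Lengths are in mm, angles in degrees, forces in N, time in s.
With the tool pointing down it reaches from about 350 to 850 mm from the base axis. Payload 8.1 kg.
Tool frame: the origin (TCP) lies midway between the tips of the shut fingers; the grasp point (between the pads) lies 19 mm behind it; z points along the fingers, y is the line along which they close (so a half turn about z gives the same grasp; the last joint's range is limited). The gripper opens to 85 mm and grips with 20 to 120 N. Pads are 22 mm wide; open, the fingers measure 114 mm over their backs; the gripper's body (76 mm by 85 mm) begins 54 mm behind the grasp point. The pads swing forward as they close: fully open they stand 13 mm farther back than shut.
Start: joints at [61.169, 7.471, 85.268, -0, 87.261, -4.893], TCP at [243.43, 548.404, 231.292] pointing down, gripper open.
Joint ranges: [-169.43, 169.43], [-51.17, 129.36], [1.28, 143.12], [-76.62, 256.62], [0, 156.53], [-152.29, 152.29]. Speed limits (degrees/s): [136.94, 136.94, 159.86, 180, 180, 180].

### API

Orientations are given as [roll, pitch, yaw] about the fixed x, y, z axes, in that order (R = Rz(yaw) Ry(pitch) Rx(roll)).
In Python, from bench import r gives the robot as it stands.
- The arm moves only by the tool step_arm, never from a script. Its arguments are lists of equal length, an entry for each row: "delta_pos": the shift along the world's x, y, z in units of 200 mm (1.0 is 200 mm), a list of three; "spin": the turn about the world's z in units of 180 degrees (1.0 is 180 degrees). In form: {"delta_pos": [[dx, dy, dz], ...], "spin": [spin, ...]}. A call has 1 to 8 rows; each row shifts and turns the commanded pose from where the row before left it; what a row does not reach is not made up. A row lasts 1/8 s, in which the tool goes at most 62.5 mm and 10.7 degrees, less where a joint would pass 70% of its speed; a pose out of reach is approached as far as the arm can. A call with a number of a shift or a turn outside -1 to 1 is refused whole. A call with a gripper value outside its range is refused whole. "gripper" is the opening, from -1 (shut) to 1 (fully open), set as the call begins (left out, the last holds). The fingers move at their own pace and stop on an object; "squeeze" is the grip in N (left out, the last holds). Time passes only in rows, so rows that do not move let the fingers close. It gives the time, the measured TCP pose, the force, the opening and the grip force at its end, in the units of the state.
- r.sense(): the state, without advancing time (a new reading comes with each control period).
- r.snapshot(name): name is "scene" or "side" or "wrist"; returns a dict with "pixels" (480x640x3 uint8, blue, green, red), "fx", "fy", "cx", "cy" (pixels), "camera_from_world" (4x4, takes a point from world to camera coordinates). Camera axes: x right, y up, looking along -z (the intrinsics and any distortion apply to the point x, -y, -z); pixel columns grow to the right and rows downward; lengths in mm; the calibration is good to about 2 mm. A picture is of the moment at which its call begins. There is no depth.
- r.hand_in(): hands the job in; it is judged then, once.
The state is a dict: "time": time; "joint_pos": joint angles; "qd": joint speeds; "joint_efforts": joint torques, N m; "tool_pos": TCP position; "tcp_rot": TCP orientation; "ft_force": force on the tool from outside, world axes, zero at the start; "wrist_torque": the same for the moment, N m; "finger_gap": finger opening in mm; "grip_force": force on a finger pad.
Only numpy, scipy, OpenCV 4.12 (cv2) and the standard library are available. Lean on these libraries where they do the work, as an engineer would, in place of code of your own. Each camera call takes 0.05 s, during which the arm holds its last target. There are 200 camera calls.

### The job

The black knob with the red grip bar on the board clamp sits crossed on its thread. Pressing lightly, turn it backwards (anticlockwise from above) until it clicks down, then forwards (clockwise) to start it cleanly, and screw it fully home so that the blue bar clamps the green board. Never force the thread, and leave the things around it where they are.

Things in the scene. Friction and masses are not known exactly. Their poses are not given: they have to be found in the camera images.
- clamp_jig: board clamp, fixed to the bench: aluminium base plate 150 x 110 x 12 mm. Origin on the bench surface under the plate, on the axis of the upright stud; the plate spans x = -50 to +100 mm, y = -55 to +55 mm in its own axes, z up. A green board 80 mm long lies on rails on its +x side. The knob sits on the stud.
- knob_axis (a point): a point on the knob's turning axis (the stud's axis) at bench height, turning with the knob: its x axis runs along the knob's red grip bar, y across it, z up. It gives the knob's turn, not its height. The knob: black ribbed skirt and cap 60 mm in diameter, 33 mm high; on the cap's flat top a red bar 54 mm long, 12 mm thick, 30 mm high. It only turns and slides upright (0.15 kg), it cannot tilt or come off.
- stud_foot (a point): foot of the stud, on top of the jig's plate. Height of the knob's cap top over the BENCH: 68 to 73 mm while crossed (a lug in the skirt rides on top of the thread), 66 mm clicked, 60 mm home; the lug's centre is 28 mm lower. Turning takes 0.02 to 0.1 N m. The thread is damaged when lug and thread press on each other with over 25 N (about 0.5 N m at the knob against a stop, or a 25 N push).
- knob_hub (a joint): turn of the knob in rad from an arbitrary zero, + is forwards (clockwise from above). Backwards while crossed it climbs 3.2 mm per rad and after 0.1 to 1.5 rad (the thread's angle is hidden and varies) drops about 6.5 mm: the click; a hard stop comes about 0.2 rad past it. Forwards while crossed, it jams on a dog within 0.1 to 1.4 rad. Forwards from the click it descends 3.16 mm per rad.
- clamp_bar (a joint): blue sprung bar round the stud under the knob's skirt, its tip over the green board's edge: 0 = up, 3 mm above the board; 0.003 = down on the board. It springs up with 2 to 5 N; the skirt pushes it down over the last 3 mm of descent. It is down after about 2 rad forwards from the click; there the knob stops hard and the load on the thread rises fast. The knob stays where it is left.
- solder_spool: bystander: solder reel, 58 x 73 x 46 mm, origin at the centre of its underside
- marker_pen: bystander: white marker pen lying down, 131 mm long, 15 mm thick, origin at the centre of its underside
- nine_volt: bystander: dark blue block battery standing upright, 18 x 26 x 49 mm, origin at the centre of its underside

How it is judged:
By the outcome, as a careful person would: the job done as asked, in the order asked, and still so for the second after the job is handed in, with the robot touching nothing.
It also fails if it takes over 72 s, if anything falls off the work surface, if the arm or the gripper's body presses on something with over 40 N, if the wrist force passes 120 N, or if a joint passes its speed limit or range.

## Working session

There is one attempt and no reset: what is moved stays moved. The work goes in short steps, Python scripts to look and compute and a tool call to move; the robot and the scene stay as the last step left them, time stands still between calls to the robot, and variables do not carry over. Pictures are saved under pics/ and viewed, at most 10 in all, crops included, and the job is handed in when it is done.

Besides the shell and the picture viewer there is one more tool, called after "Emit:" as a command line: name --pt "numbers of a row" for each row, then --argument value for the rest. step_arm: Moves the arm, as the interface text tells. Shifts and turns lie within -1 to 1; 1 stands for 200 mm of shift or 180 degrees of turn. Its arguments: {"type":"object","properties":{"delta_pos":{"type":"array","items":{"type":"array","items":{"type":"number","minimum":-1,"maximum":1}}},"spin":{"type":"array","items":{"type":"number","minimum":-1,"maximum":1}},"gripper":{"type":"number"},"squeeze":{"type":"number"}},"required":["delta_pos","spin"]}

```bash
mkdir -p pics; ls
python3 - <<'E'
from bench import r
import cv2,numpy as np
for n in("scene","side"):
    s=r.snapshot(n); cv2.imwrite(f"pics/{n}0.png",s["pixels"]); print(n,s["fx"],s["fy"],s["cx"],s["cy"],[k for k in s]); print(np.round(s["camera_from_world"],3).tolist())
print(r.sense())
E
```

```text
pics
scene 488.46622541916577 488.46622541916577 320.24323869865594 251.00005647225944 ['pixels', 'fx', 'fy', 'cx', 'cy', 'camera_from_world']
[[-0.491, -0.871, -0.021, 205.184], [0.509, -0.306, 0.805, -374.95], [-0.707, 0.385, 0.593, -447.748], [0.0, 0.0, 0.0, 1.0]]
side 541.5512041366231 541.5512041366231 314.34552181450204 240.57367741956696 ['pixels', 'fx', 'fy', 'cx', 'cy', 'camera_from_world']
[[-0.996, -0.091, -0.024, 579.033], [0.034, -0.587, 0.809, -143.353], [-0.088, 0.805, 0.587, -1080.556], [0.0, 0.0, 0.0, 1.0]]
{'time': 0.1, 'joint_pos': array([ 6.11702777e+01,  7.51169685e+00,  8.53234066e+01, -3.54335602e-04,
        8.72619305e+01, -4.89281947e+00]), 'qd': array([-0.05071393, -0.13013447, -0.14712776,  0.03821906, -0.04977462,
        0.02061677]), 'joint_efforts': array([ 2.05156968e-03, -5.70943451e+01, -5.01947844e+01, -7.50628573e-07,
        7.87786092e-03,  4.91083517e-05]), 'tool_pos': array([243.17561284, 547.96530213, 230.33627062]), 'tcp_rot': array([-1.79903289e+02, -7.92361259e-03,  1.56063108e+02]), 'ft_force': array([-0.11536988, -0.01864975,  0.92153869]), 'wrist_torque': array([-0.00220465, -0.03056837,  0.01447462]), 'grip_force': 0.0, 'finger_gap': 85.55654671365669}
```

View pics/scene0.png

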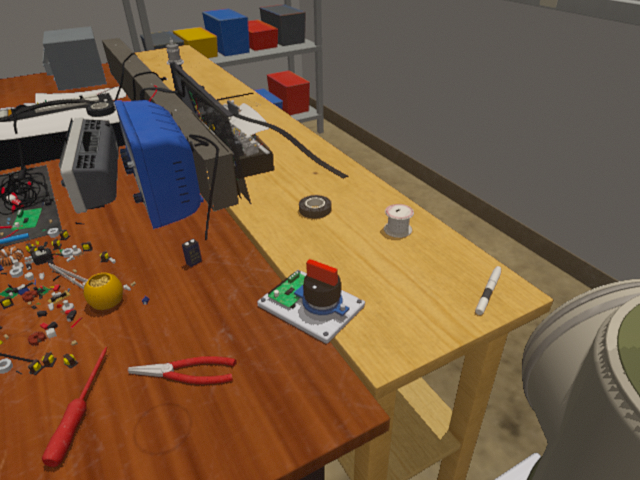

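View pics/side0.png

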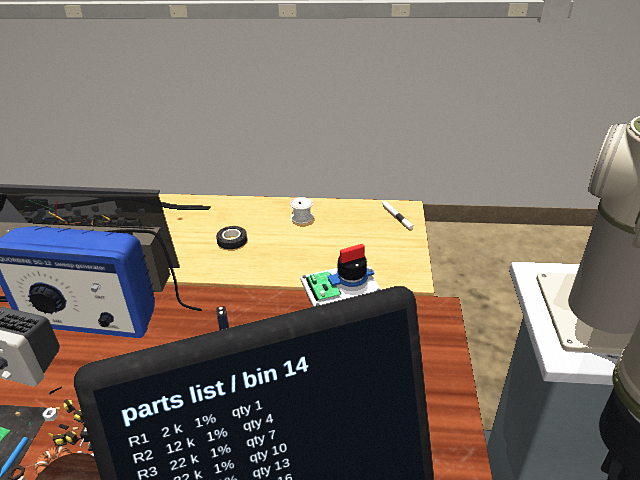

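The scene view shows the knob's red bar around (321,272) on its black cap; the side view shows it around (352,254). The spool, pen and battery all stand well clear of the jig.

```bash
cat > h.py <<'E'
from bench import r
import cv2,numpy as np
def snap(n,f=None):
    s=r.snapshot(n)
    if f: cv2.imwrite(f"pics/{f}.png",s["pixels"])
    return s
def onz(s,u,v,z):
    M=np.array(s["camera_from_world"]);R=M[:3,:3];c=-R.T@M[:3,3]
    d=R.T@np.array([(u-s["cx"])/s["fx"],-(v-s["cy"])/s["fy"],-1.]);return c+d*(z-c[2])/d[2]
def proj(s,p):
    q=(np.array(s["camera_from_world"])@np.r_[p,1])[:3];return np.array([s["cx"]+s["fx"]*q[0]/-q[2],s["cy"]+s["fy"]*q[1]/q[2]])
def red(s,box=None):
    p=s["pixels"].astype(int);m=((p[...,2]>110)&(p[...,2]>2.5*p[...,1])&(p[...,2]>2.5*p[...,0])).astype(np.uint8)
    if box: k=np.zeros_like(m);k[box[1]:box[3],box[0]:box[2]]=1;m*=k
    return m
E
python3 - <<'E'
from h import *
for n,b in(("scene",(295,250,350,300)),("side",(330,235,380,275))):
    s=snap(n);m=red(s,b);v,u=np.nonzero(m);print(n,len(u),u.mean(),v.mean(),u.min(),u.max(),v.min(),v.max())
    print([onz(s,u.mean(),v.mean(),z).round(1).tolist() for z in(75,85,95)])
    h=cv2.convexHull(np.c_[u,v].astype(np.int32));a=cv2.approxPolyDP(h,1.5,True)[:,0];print(a.tolist());print([onz(s,*q,100).round(0).tolist() for q in a])
E
```

```text
scene 504 321.62103174603175 271.6825396825397 307 336 260 284
[[516.5, -60.0, 75.0], [505.6, -54.0, 85.0], [494.7, -48.1, 95.0]]
[[336, 282], [332, 284], [308, 275], [307, 261], [313, 260], [335, 268]]
[[457.0, -51.0, 100.0], [456.0, -44.0, 100.0], [493.0, -23.0, 100.0], [525.0, -38.0, 100.0], [522.0, -48.0, 100.0], [487.0, -67.0, 100.0]]
side 317 351.77287066246055 253.0410094637224 340 364 244 262
[[507.1, -67.1, 75.0], [506.8, -53.9, 85.0], [506.5, -40.8, 95.0]]
[[364, 246], [363, 256], [344, 262], [340, 260], [340, 250], [360, 244]]
[[482.0, -60.0, 100.0], [484.0, -26.0, 100.0], [521.0, -4.0, 100.0], [529.0, -10.0, 100.0], [531.0, -43.0, 100.0], [491.0, -66.0, 100.0]]
```

Emit:
step_arm --pt "0.082 -0.188 -0.01" --pt "0.082 -0.188 -0.01" --pt "0.082 -0.188 -0.01" --pt "0.082 -0.188 -0.01" --pt "0.082 -0.188 -0.01" --pt "0.082 -0.188 -0.01" --pt "0.082 -0.188 -0.01" --pt "0.082 -0.188 -0.01" --spin '[-0.044, -0.044, -0.044, -0.044, -0.044, -0.044, -0.044, -0.044]' --gripper 1 --squeeze 20

```text
time: 1.2
tool_pos: [374.9, 246.3, 215.2]
tcp_rot: [180.0, -0.0, 92.5]
ft_force: [1.0, 0.1, -0.2]
finger_gap: 85.5
grip_force: 0.0
```

Emit:
step_arm --pt "0.082 -0.188 -0.01" --pt "0.082 -0.188 -0.01" --pt "0.082 -0.188 -0.01" --pt "0.082 -0.188 -0.01" --pt "0.082 -0.188 -0.01" --pt "0.082 -0.188 -0.01" --pt "0.082 -0.188 -0.01" --pt "0.082 -0.188 -0.01" --spin '[-0.044, -0.044, -0.044, -0.044, -0.044, -0.044, -0.044, -0.044]'

```text
time: 2.2
tool_pos: [506.1, -54.5, 199.1]
tcp_rot: [-180.0, -0.0, 29.1]
ft_force: [0.5, 0.5, -0.4]
finger_gap: 85.3
grip_force: 0.0
```

Emit:
step_arm --pt "0 0 0" --pt "0 0 0" --spin '[0, 0]'

```text
time: 2.45
tool_pos: [505.5, -52.8, 199.0]
tcp_rot: [-179.9, 0.0, 29.4]
ft_force: [-0.8, 0.0, 0.1]
finger_gap: 85.3
grip_force: 0.0
```

Run:
```python
from h import *
s=snap("wrist","w1");m=red(s);v,u=np.nonzero(m);print(len(u),u.mean(),v.mean())
M=np.array(s["camera_from_world"]);print("cam",(-M[:3,:3].T@M[:3,3]).round(0),M[2,:3].round(2))
t=r.sense();print(t["tool_pos"],t["tcp_rot"],t["joint_pos"].round(1),t["ft_force"])
print(proj(s,[506,-54,85]), cv2.minAreaRect(np.c_[u,v].astype(np.float32)))
```

```text
3853 158.8886581884246 146.95406177004932
cam [575. -14. 341.] [0.27 0.15 0.95]
[505.48748606 -52.47632918 199.14967239] [-1.79963347e+02  9.57111027e-03  2.94343513e+01] [-11.7  -5.9 102.1   0.   83.8  48.8] [-0.23255581  1.15286209  0.10799825]
[317.9168697  235.04416704] ((185.5076904296875, 165.86154174804688), (341.34356689453125, 77.89381408691406), 29.744882583618164)
```

View pics/w1.png

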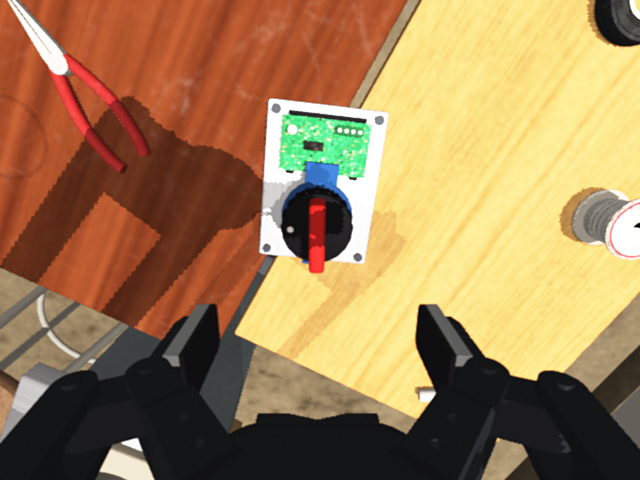

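The wrist view shows the red bar at (317,235), nearly upright in the image. The cap is at about (317,222), the board lies above it, and nothing stands near the fingers.

Run:
```python
from h import *
from scipy.optimize import least_squares
obs=[]
for n,b in(("wrist",(290,185,350,290)),("scene",(295,250,350,300)),("side",(330,235,380,275))):
    s=snap(n);m=red(s,b)
    v,u=np.nonzero(m);h=cv2.convexHull(np.c_[u,v].astype(np.int32));a=cv2.approxPolyDP(h,2,True)[:,0]
    print(n,a.tolist());obs.append((s,u.mean(),v.mean(),u.min(),u.max(),v.min(),v.max(),m))
def corners(p):
    x,y,z,t=p;c,s=np.cos(t),np.sin(t)
    return [[x+c*a-s*b,y+s*a+c*b,z+h] for a in(-27,27) for b in(-6,6) for h in(0,30)]
def sil(s,p):
    q=np.array([proj(s,k) for k in corners(p)],np.float32);im=np.zeros((480,640),np.uint8)
    cv2.fillConvexPoly(im,np.round(cv2.convexHull(q)*16).astype(np.int32),1,shift=4);return im
def cost(p):
    return sum((1-(sil(o[0],p)&o[7]).sum()/(sil(o[0],p)|o[7]).sum()) for o in obs)
from scipy.optimize import minimize
best=min((minimize(cost,[506,-54,70,np.radians(t)],method="Nelder-Mead",options=dict(initial_simplex=[[506,-54,70,np.radians(t)],[510,-54,70,np.radians(t)],[506,-50,70,np.radians(t)],[506,-54,73,np.radians(t)],[506,-54,70,np.radians(t+6)]])) for t in(22,29,35)),key=lambda b:b.fun)
print(best.x,np.degrees(best.x[3]),best.fun)
```

```text
wrist [[321, 272], [310, 270], [309, 209], [312, 200], [323, 200], [325, 206], [325, 252]]Traceback (most recent call last):
  File "<stdin>", line 6, in <module>
cv2.error: OpenCV(4.12.0) /io/opencv/modules/imgproc/src/approx.cpp:690: error: (-215:Assertion failed) npoints >= 0 && (depth == CV_32S || depth == CV_32F) in function 'approxPolyDP'
```

```bash
cat > fit.py <<'E'
from h import *
from scipy.optimize import minimize
def sil(s,p):
    x,y,z,t=p;c,k=np.cos(t),np.sin(t)
    q=np.array([proj(s,[x+c*a-k*b,y+k*a+c*b,z+h]) for a in(-27,27) for b in(-6,6) for h in(0,30)],np.float32);im=np.zeros((480,640),np.uint8)
    cv2.fillConvexPoly(im,np.round(cv2.convexHull(q)*16).astype(np.int32),1,shift=4);return im
E
python3 - <<'E'
from fit import *
obs=[]
for n,f,b in(("wrist","w1",(290,185,350,290)),("scene","scene0",(295,250,350,300)),("side","side0",(330,235,380,275))):
    s=dict(snap(n));s["pixels"]=cv2.imread(f"pics/{f}.png");obs.append((s,red(s,b)))
def cost(p,ob): return sum(1-(sil(s,p)&m).sum()/(sil(s,p)|m).sum() for s,m in ob)
for ob in(obs,obs[:1],obs[1:]):
    best=min((minimize(cost,i[0],args=(ob,),method="Nelder-Mead",options=dict(initial_simplex=i)) for t in(.4,.5,.6) for i in [np.array([506,-54,71,t])+np.vstack([np.zeros(4),np.diag([4,4,2,.1])])]),key=lambda b:b.fun)
    print(best.x.round(2),np.degrees(best.x[3]),best.fun,[round(cost(best.x,[o]),2) for o in obs])
E
```

```text
[ 5.0575e+02 -5.2620e+01  6.8240e+01  5.0000e-01] 28.829081229129606 0.6707004178282963 [np.float64(0.14), np.float64(0.26), np.float64(0.27)]
[506.54 -52.    69.49   0.51] 28.96684415687684 0.1480339244410177 [np.float64(0.15), np.float64(0.28), np.float64(0.26)]
[ 5.0857e+02 -5.3090e+01  7.0520e+01  4.5000e-01] 25.70443518770981 0.500765825897562 [np.float64(0.33), np.float64(0.24), np.float64(0.27)]
```

Emit:
step_arm --pt "0.003 0 -0.12" --pt "0 0 -0.12" --pt "0 0 -0.12" --pt "0 0 -0.12" --pt "0 0 -0.12" --pt "0 0 0" --pt "0 0 0" --pt "0 0 0" --spin '[0, 0, 0, 0, 0, 0, 0, 0]'

```text
time: 3.75
tool_pos: [507.5, -53.3, 80.8]
tcp_rot: [179.9, -0.1, 29.4]
ft_force: [0.1, 0.0, -0.4]
finger_gap: 85.4
grip_force: 0.0
```

Emit:
step_arm --pt "0 0 0" --pt "0 0 0" --pt "0 0 0" --pt "0 0 0" --pt "0 0 0" --pt "0 0 0" --pt "0 0 0" --pt "0 0 0" --spin '[0, 0, 0, 0, 0, 0, 0, 0]' --gripper -0.2 --squeeze 20

```text
time: 4.75
tool_pos: [506.4, -53.2, 79.3]
tcp_rot: [-180.0, 0.0, 29.3]
ft_force: [-1.2, -0.5, 0.3]
finger_gap: 34.0
grip_force: 0.0
```

Run:
```python
from h import *
s=snap("wrist","w2");t=r.sense();print(t)
```

```text
{'time': 4.8, 'joint_pos': array([-1.17660542e+01,  8.81876105e-01,  1.08649353e+02,  8.77864740e-04,
        7.04703001e+01,  4.88907715e+01]), 'qd': array([-0.02505543, -0.00860307, -0.01673176, -0.05523867,  0.04203596,
       -0.11438622]), 'joint_efforts': array([-1.17479980e-03, -4.64438117e+01, -4.56303406e+01, -1.80068928e-04,
        1.29426910e-03, -3.11782617e-05]), 'tool_pos': array([506.43035595, -53.18144883,  79.28776278]), 'tcp_rot': array([-1.79998371e+02,  6.08205922e-04,  2.93428809e+01]), 'ft_force': array([-0.06873039,  0.06814318,  0.26785738]), 'wrist_torque': array([-0.04535769,  0.01453754,  0.00024635]), 'grip_force': 0.0, 'finger_gap': 33.83827193298875}
```

View pics/w2.png

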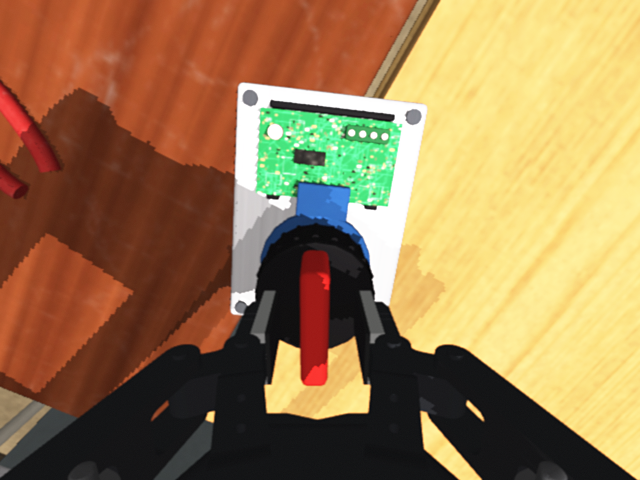

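The bar at (315,320) sits centred between the pads (inner faces at columns 270 and 363), so I'll close.

Emit:
step_arm --pt "0 0 0" --pt "0 0 0" --pt "0 0 0" --pt "0 0 0" --pt "0 0 0" --pt "0 0 0" --spin '[0, 0, 0, 0, 0, 0]' --gripper -1 --squeeze 20

```text
time: 5.55
tool_pos: [505.9, -52.3, 79.3]
tcp_rot: [-179.9, 0.0, 29.4]
ft_force: [-2.6, 4.7, 4.4]
finger_gap: 11.4
grip_force: 25.0
```

```bash
cat > st.py <<'E'
from bench import r
t=r.sense();print(t["time"],t["tool_pos"].round(1),t["tcp_rot"].round(1),t["ft_force"].round(1),"tq",t["wrist_torque"].round(3),t["grip_force"],round(t["finger_gap"],1),t["joint_pos"][5].round(1))
E
python3 st.py
```

```text
5.55 [505.9 -52.3  79.3] [-179.9    0.    29.4] [-2.6  4.7  4.4] tq [ 0.677  0.507 -0.052] 25.04716247320175 11.4 48.9
```

Emit:
step_arm --pt "0 0 0" --pt "0 0 0" --pt "0 0 0" --spin '[0.015, 0.015, 0]'

```text
time: 5.92
tool_pos: [505.9, -52.3, 79.5]
tcp_rot: [-179.9, 0.0, 34.8]
ft_force: [-5.0, 4.8, 6.4]
finger_gap: 11.7
grip_force: 25.3
```

```bash
python3 st.py
```

```text
5.925 [505.9 -52.3  79.5] [-179.9    0.    34.8] [-5.   4.8  6.4] tq [0.715 0.694 0.018] 25.280070304870605 11.7 43.5
```

Emit:
step_arm --pt "0 0 0.0008" --pt "0 0 0.0008" --pt "0 0 0" --spin '[0.015, 0.015, 0]'

```text
time: 6.3
tool_pos: [505.9, -52.3, 79.8]
tcp_rot: [-179.9, 0.0, 40.2]
ft_force: [-4.6, 4.9, 5.3]
finger_gap: 11.5
grip_force: 25.3
```

```bash
python3 st.py
```

```text
6.3 [505.9 -52.3  79.8] [-179.9    0.    40.2] [-4.6  4.9  5.3] tq [0.713 0.66  0.048] 25.279172658920288 11.5 38.1
```

Emit:
step_arm --pt "0 0 0.0008" --pt "0 0 0.0008" --pt "0 0 0" --spin '[0.015, 0.015, 0]'

```text
time: 6.68
tool_pos: [505.8, -52.2, 79.7]
tcp_rot: [-179.9, -0.0, 45.6]
ft_force: [-3.2, 5.2, 1.4]
finger_gap: 11.3
grip_force: 24.7
```

```bash
python3 st.py
```

```text
6.675 [505.8 -52.2  79.7] [-179.9   -0.    45.6] [-3.2  5.2  1.4] tq [0.765 0.294 0.052] 24.663739800453186 11.3 32.6
```

Emit:
step_arm --pt "0 0 -0.004" --pt "0 0 0" --spin '[0, 0]'

```text
time: 6.92
tool_pos: [505.9, -52.2, 79.0]
tcp_rot: [-179.9, -0.0, 45.6]
ft_force: [-2.9, 4.8, 2.0]
finger_gap: 11.8
grip_force: 24.9
```

```bash
python3 st.py
```

```text
6.925 [505.9 -52.2  79. ] [-179.9   -0.    45.6] [-2.9  4.8  2. ] tq [0.768 0.463 0.094] 24.912663102149963 11.8 32.7
```

Emit:
step_arm --pt "0 0 -0.005" --pt "0 0 -0.005" --pt "0 0 0" --spin '[0, 0, 0]'

```text
time: 7.3
tool_pos: [505.8, -52.2, 76.2]
tcp_rot: [-179.9, -0.0, 45.6]
ft_force: [3.3, 4.4, -8.5]
finger_gap: 11.3
grip_force: 23.4
```

```bash
python3 st.py
```

```text
7.3 [505.8 -52.2  76.2] [-179.9   -0.    45.6] [ 3.3  4.4 -8.5] tq [ 0.914 -0.348  0.02 ] 23.398734033107758 11.3 32.7
```

Emit:
step_arm --pt "0 0 -0.005" --pt "0 0 -0.005" --pt "0 0 0" --spin '[0, 0, 0]'

```text
time: 7.68
tool_pos: [505.8, -52.2, 74.6]
tcp_rot: [-179.9, -0.0, 45.6]
ft_force: [-0.6, 6.9, -1.7]
finger_gap: 11.6
grip_force: 24.3
```

Run:
```python
exec(open('st.py').read())
from h import *
s=snap("side","s3");p=s["pixels"][200:320,280:420];cv2.imwrite("pics/s3c.png",cv2.resize(p,None,fx=4,fy=4,interpolation=cv2.INTER_CUBIC))
```

```text
7.675 [505.8 -52.2  74.6] [-179.9   -0.    45.6] [-0.6  6.9 -1.7] tq [0.954 0.198 0.009] 24.334937632083893 11.6 32.7
```

View pics/s3c.png

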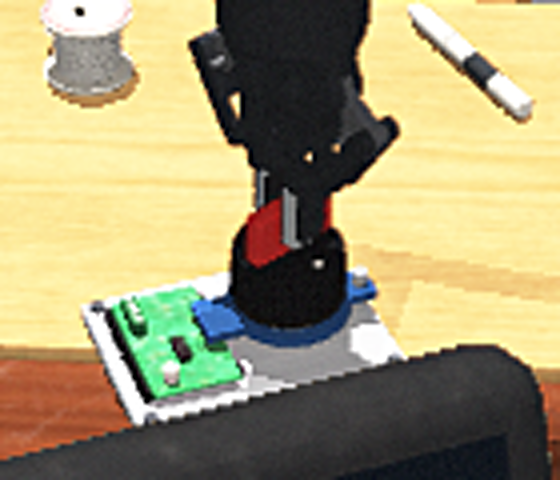

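The side crop shows the red bar (at 285,230 in the crop) still held. The skirt now sits just above the blue bar (at 270,325), so it has dropped most of the way, and I'll press lightly to seat it.

Emit:
step_arm --pt "0 0 -0.005" --pt "0 0 0" --spin '[0, 0]'

```text
time: 7.98
tool_pos: [505.8, -52.2, 73.5]
tcp_rot: [-179.9, -0.0, 45.6]
ft_force: [-1.1, 5.4, -1.3]
finger_gap: 11.3
grip_force: 24.3
```

```bash
python3 st.py
```

```text
7.975 [505.8 -52.2  73.5] [-179.9   -0.    45.6] [-1.1  5.4 -1.3] tq [1.003 0.171 0.009] 24.338656067848206 11.3 32.7
```

Emit:
step_arm --pt "0 0 -0.005" --pt "0 0 0" --spin '[0, 0]'

```text
time: 8.22
tool_pos: [505.8, -52.2, 73.0]
tcp_rot: [-179.9, -0.0, 45.6]
ft_force: [-3.5, 6.9, 2.6]
finger_gap: 11.0
grip_force: 24.8
```

```bash
python3 st.py
```

```text
8.225 [505.8 -52.2  73. ] [-179.9   -0.    45.6] [-3.5  6.9  2.6] tq [ 0.996  0.538 -0.002] 24.82085019350052 11.0 32.7
```

Emit:
step_arm --pt "0 0 -0.0015" --pt "0 0 -0.0015" --pt "0 0 0" --spin '[-0.03, -0.03, 0]'

```text
time: 8.6
tool_pos: [505.8, -52.3, 72.4]
tcp_rot: [-179.9, 0.0, 34.7]
ft_force: [-2.9, 5.6, 2.8]
finger_gap: 11.3
grip_force: 24.8
```

```bash
python3 st.py
```

```text
8.6 [505.8 -52.3  72.4] [-179.9    0.    34.7] [-2.9  5.6  2.8] tq [ 0.919  0.484 -0.086] 24.809394478797913 11.3 43.6
```

Emit:
step_arm --pt "0 0 -0.0015" --pt "0 0 -0.0015" --pt "0 0 -0.0015" --pt "0 0 0" --spin '[-0.03, -0.03, -0.03, 0]'

```text
time: 9.1
tool_pos: [505.9, -52.4, 71.5]
tcp_rot: [-179.9, 0.0, 18.5]
ft_force: [-3.5, 5.6, 1.8]
finger_gap: 11.4
grip_force: 24.8
```

```bash
python3 st.py
```

```text
9.1 [505.9 -52.4  71.5] [-179.9    0.    18.5] [-3.5  5.6  1.8] tq [ 0.855  0.511 -0.08 ] 24.79535847902298 11.4 59.8
```

Emit:
step_arm --pt "0 0 -0.0015" --pt "0 0 -0.0015" --pt "0 0 -0.0015" --pt "0 0 -0.0015" --pt "0 0 0" --spin '[-0.03, -0.03, -0.03, -0.03, 0]'

```text
time: 9.72
tool_pos: [505.9, -52.5, 70.4]
tcp_rot: [-179.9, 0.1, -3.1]
ft_force: [-3.4, 4.6, 3.3]
finger_gap: 11.7
grip_force: 24.9
```

```bash
python3 st.py
```

```text
9.725 [505.9 -52.5  70.4] [-1.799e+02  1.000e-01 -3.100e+00] [-3.4  4.6  3.3] tq [ 0.737  0.587 -0.043] 24.885537028312683 11.7 81.4
```

Emit:
step_arm --pt "0 0 -0.0015" --pt "0 0 -0.0015" --pt "0 0 -0.0015" --pt "0 0 -0.0015" --pt "0 0 0" --spin '[-0.03, -0.03, -0.03, -0.03, 0]'

```text
time: 10.35
tool_pos: [505.8, -52.7, 69.2]
tcp_rot: [-180.0, 0.1, -24.7]
ft_force: [-3.9, 4.1, 2.5]
finger_gap: 11.1
grip_force: 24.9
```

```bash
python3 st.py
```

```text
10.35 [505.8 -52.7  69.2] [-1.80e+02  1.00e-01 -2.47e+01] [-3.9  4.1  2.5] tq [ 0.649  0.729 -0.089] 24.943990409374237 11.1 103.0
```

Continue to about -46°, then regrasp half a turn round, because joint 6 would otherwise come close to its range limit.

Emit:
step_arm --pt "0 0 -0.0015" --pt "0 0 -0.0015" --pt "0 0 -0.0015" --pt "0 0 -0.0015" --pt "0 0 0" --spin '[-0.03, -0.03, -0.03, -0.03, 0]'

```text
time: 10.98
tool_pos: [505.7, -52.7, 68.0]
tcp_rot: [180.0, 0.1, -46.3]
ft_force: [-4.1, 3.9, 3.9]
finger_gap: 11.4
grip_force: 25.0
```

```bash
python3 st.py
```

```text
10.975 [505.7 -52.7  68. ] [ 1.80e+02  1.00e-01 -4.63e+01] [-4.1  3.9  3.9] tq [ 0.625  0.924 -0.038] 25.038530230522156 11.4 124.6
```

Emit:
step_arm --pt "0 0 0" --pt "0 0 0" --pt "0 0 0" --pt "0 0 0" --pt "0 0 0.08" --pt "0 0 0.1" --pt "0 0 0.1" --pt "0 0 0" --spin '[0, 0, 0, 0, 0, 0, 0, 0]' --gripper 0.2

```text
time: 11.98
tool_pos: [508.3, -53.6, 127.0]
tcp_rot: [-179.8, -0.2, -46.3]
ft_force: [0.3, -0.5, -0.0]
finger_gap: 51.4
grip_force: 0.0
```

```bash
python3 st.py
```

```text
11.975 [508.3 -53.6 127. ] [-179.8   -0.2  -46.3] [ 0.3 -0.5 -0. ] tq [-0.005  0.005  0.055] 0.0 51.4 124.5
```

Emit:
step_arm --pt "0 0 0" --pt "0 0 0" --pt "0 0 0" --pt "0 0 0" --pt "0 0 0" --pt "0 0 0" --pt "0 0 0" --pt "0 0 0" --spin '[0.05, 0.05, 0.05, 0.05, 0.05, 0.05, 0.05, 0.05]'

```text
time: 12.98
tool_pos: [506.0, -53.1, 123.4]
tcp_rot: [-180.0, 0.0, 26.0]
ft_force: [-0.9, 0.4, -0.3]
finger_gap: 51.4
grip_force: 0.0
```

Emit:
step_arm --pt "0 0 0" --pt "0 0 0" --pt "0 0 0" --pt "0 0 0" --pt "0 0 0" --pt "0 0 0" --pt "0 0 0" --pt "0 0 0" --spin '[0.05, 0.05, 0.05, 0.05, 0.05, 0.05, 0.05, 0.05]'

```text
time: 13.98
tool_pos: [506.0, -53.1, 123.4]
tcp_rot: [-179.9, -0.0, 98.0]
ft_force: [0.2, 0.1, 0.9]
finger_gap: 51.3
grip_force: 0.0
```

Emit:
step_arm --pt "0 0 0" --pt "0 0 0" --pt "0 0 0" --pt "0 0 0" --pt "0 0 0" --pt "0 0 0" --spin '[0.05, 0.05, 0.05, 0.05, 0, 0]'

```text
time: 14.72
tool_pos: [506.2, -53.1, 123.7]
tcp_rot: [-180.0, -0.0, 133.5]
ft_force: [-0.7, -0.5, -0.7]
finger_gap: 51.3
grip_force: 0.0
```

Run:
```python
exec(open('st.py').read())
from h import *
snap("wrist","w4")
```

```text
14.725 [506.2 -53.1 123.7] [-180.    -0.   133.5] [-0.7 -0.5 -0.7] tq [ 0.017 -0.02   0.037] 0.0 51.3 -55.3
```

View pics/w4.png

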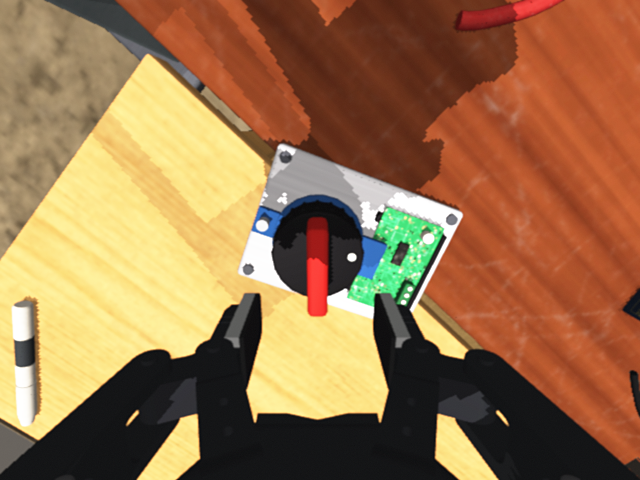

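The wrist view shows the bar upright at (317,265), centred between the open fingers at columns 255 and 380. The knob stayed where I left it.

Emit:
step_arm --pt "0 0 -0.09" --pt "0 0 -0.09" --pt "0 0 -0.09" --pt "0 0 0" --pt "0 0 0" --pt "0 0 0" --spin '[0, 0, 0, 0, 0, 0]'

```text
time: 15.52
tool_pos: [507.1, -53.4, 70.9]
tcp_rot: [180.0, 0.1, 133.7]
ft_force: [0.4, 0.5, -0.0]
finger_gap: 51.3
grip_force: 0.0
```

Emit:
step_arm --pt "0 0 0" --pt "0 0 0" --pt "0 0 0" --pt "0 0 0" --pt "0 0 0" --pt "0 0 0" --pt "0 0 0" --pt "0 0 0" --spin '[0, 0, 0, 0, 0, 0, 0, 0]' --gripper -1 --squeeze 20

```text
time: 16.52
tool_pos: [506.5, -53.3, 70.1]
tcp_rot: [-180.0, 0.0, 133.7]
ft_force: [-0.5, -2.6, 1.7]
finger_gap: 11.5
grip_force: 25.9
```

```bash
python3 st.py
```

```text
16.525 [506.5 -53.3  70.1] [-180.     0.   133.7] [-0.5 -2.6  1.7] tq [-0.481  0.033  0.028] 25.940992534160614 11.5 -55.5
```

Emit:
step_arm --pt "0 0 -0.0015" --pt "0 0 -0.0015" --pt "0 0 0" --spin '[-0.03, -0.03, 0]'

```text
time: 16.9
tool_pos: [506.3, -53.5, 69.4]
tcp_rot: [-180.0, 0.0, 123.0]
ft_force: [-1.6, -4.6, 2.3]
finger_gap: 11.8
grip_force: 26.1
```

```bash
python3 st.py
```

```text
16.9 [506.3 -53.5  69.4] [-180.    0.  123.] [-1.6 -4.6  2.3] tq [-0.693  0.235 -0.036] 26.051617562770844 11.8 -44.7
```

Emit:
step_arm --pt "0 0 -0.001" --pt "0 0 0" --spin '[-0.02, 0]'

```text
time: 17.15
tool_pos: [506.3, -53.5, 69.2]
tcp_rot: [-180.0, 0.0, 119.5]
ft_force: [-1.3, -4.7, 2.4]
finger_gap: 11.6
grip_force: 26.1
```

```bash
python3 st.py
```

```text
17.15 [506.3 -53.5  69.2] [-180.     0.   119.5] [-1.3 -4.7  2.4] tq [-0.839  0.287 -0.035] 26.069567799568176 11.6 -41.2
```

Emit:
step_arm --pt "0 0 -0.001" --pt "0 0 0" --spin '[-0.02, 0]'

```text
time: 17.4
tool_pos: [506.2, -53.6, 69.0]
tcp_rot: [-180.0, 0.0, 115.9]
ft_force: [-2.4, -4.8, 2.7]
finger_gap: 11.1
grip_force: 26.1
```

```bash
python3 st.py
```

```text
17.4 [506.2 -53.6  69. ] [-180.     0.   115.9] [-2.4 -4.8  2.7] tq [-0.795  0.354 -0.007] 26.099029183387756 11.1 -37.6
```

Emit:
step_arm --pt "0 0 -0.0007" --pt "0 0 0" --spin '[-0.015, 0]'

```text
time: 17.65
tool_pos: [506.1, -53.6, 68.9]
tcp_rot: [-179.9, 0.0, 113.2]
ft_force: [-1.8, -5.5, 3.4]
finger_gap: 11.5
grip_force: 26.2
```

```bash
python3 st.py
```

```text
17.65 [506.1 -53.6  68.9] [-179.9    0.   113.2] [-1.8 -5.5  3.4] tq [-0.864  0.427 -0.072] 26.16719216108322 11.5 -34.9
```

Emit:
step_arm --pt "0 0 -0.0005" --pt "0 0 0" --spin '[-0.011, 0]'

```text
time: 17.9
tool_pos: [506.1, -53.6, 68.8]
tcp_rot: [-179.9, 0.0, 111.2]
ft_force: [-3.0, -5.6, 4.1]
finger_gap: 11.8
grip_force: 26.3
```

```bash
python3 st.py
```

```text
17.9 [506.1 -53.6  68.8] [-179.9    0.   111.2] [-3.  -5.6  4.1] tq [-0.873  0.533 -0.026] 26.258350610733032 11.8 -33.0
```

Emit:
step_arm --pt "0 0 0" --pt "0 0 0" --spin '[-0.011, 0]'

```text
time: 18.15
tool_pos: [506.1, -53.6, 68.8]
tcp_rot: [-179.9, 0.0, 109.2]
ft_force: [-3.1, -5.4, 4.2]
finger_gap: 11.3
grip_force: 26.3
```

```bash
python3 st.py
```

```text
18.15 [506.1 -53.6  68.8] [-179.9    0.   109.2] [-3.1 -5.4  4.2] tq [-0.896  0.658  0.011] 26.273166239261627 11.3 -31.0
```

Emit:
step_arm --pt "0 0 0" --pt "0 0 0" --spin '[-0.011, 0]'

```text
time: 18.4
tool_pos: [506.0, -53.7, 68.8]
tcp_rot: [-179.9, 0.0, 107.2]
ft_force: [-5.2, -5.9, 3.9]
finger_gap: 11.5
grip_force: 26.3
```

```bash
python3 st.py
```

```text
18.4 [506.  -53.7  68.8] [-179.9    0.   107.2] [-5.2 -5.9  3.9] tq [-0.968  0.68  -0.013] 26.293279230594635 11.5 -29.0
```

Run:
```python
from h import *
s=snap("wrist","w5")
for f in("w2","w4","w5"):
    p=cv2.imread(f"pics/{f}.png");m=red({"pixels":p},(280,200,350,400));v,u=np.nonzero(m)
    k=[(u[v==y].mean()) for y in range(v.min()+8,v.max()-8)];print(f,len(u),u.mean(),v.min(),v.max(),np.degrees(np.polyfit(np.arange(len(k)),k,1)[0]))
cv2.imwrite("pics/w5c.png",cv2.resize(s["pixels"][100:420,140:500],None,fx=1.8,fy=1.8))
```

```text
w2 3521 314.3550127804601 252 385 -1.1445589487469487
w4 1933 317.00465597516813 218 315 0.021997024654848138
w5 3487 316.6314883854316 246 378 -0.04537320024497257
```

View pics/w5c.png

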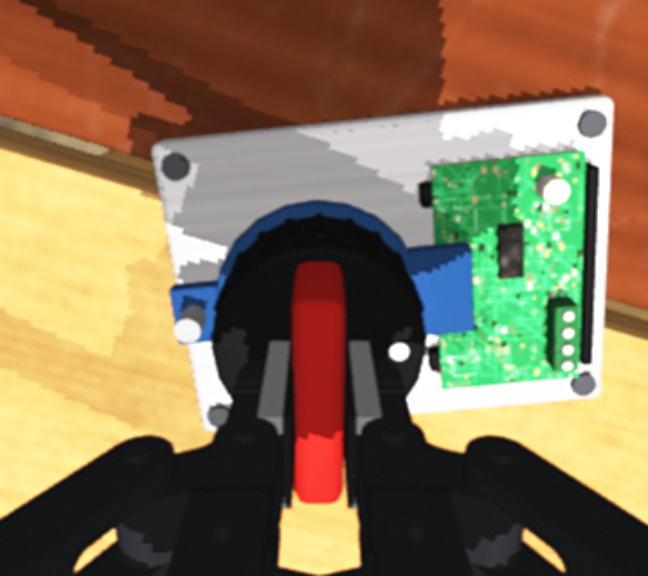

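The wrist crop shows the bar at (318,380) in line with the pads and the blue bar's tip at (440,290) over the board edge. The hard stop hasn't shown in the torque yet, so I'll carry on in small steps.

Emit:
step_arm --pt "0 0 0" --pt "0 0 0" --spin '[-0.008, 0]'

```text
time: 18.7
tool_pos: [506.0, -53.7, 68.8]
tcp_rot: [-179.9, 0.0, 105.8]
ft_force: [-3.7, -5.4, 4.0]
finger_gap: 11.5
grip_force: 26.3
```

```bash
for i in 1 ; do python3 st.py; done
```

```text
18.7 [506.  -53.7  68.8] [-179.9    0.   105.8] [-3.7 -5.4  4. ] tq [-0.949  0.643 -0.052] 26.29566192626953 11.5 -27.6
```

Emit:
step_arm --pt "0 0 -0.0005" --pt "0 0 0" --spin '[-0.006, 0]'

```text
time: 18.95
tool_pos: [505.9, -53.7, 68.8]
tcp_rot: [-179.9, 0.0, 104.7]
ft_force: [-3.6, -6.3, 4.6]
finger_gap: 11.2
grip_force: 26.4
```

```bash
python3 st.py
```

```text
18.95 [505.9 -53.7  68.8] [-179.9    0.   104.7] [-3.6 -6.3  4.6] tq [-0.957  0.621 -0.013] 26.385209262371063 11.2 -26.5
```

Emit:
step_arm --pt "0 0 0" --pt "0 0 0" --spin '[-0.006, 0]'

```text
time: 19.2
tool_pos: [505.9, -53.7, 68.8]
tcp_rot: [-179.9, 0.0, 103.7]
ft_force: [-4.5, -4.8, 5.5]
finger_gap: 11.2
grip_force: 26.4
```

```bash
python3 st.py
```

```text
19.2 [505.9 -53.7  68.8] [-179.9    0.   103.7] [-4.5 -4.8  5.5] tq [-0.959  0.679 -0.028] 26.376114785671234 11.2 -25.4
```

Run:
```python
from h import *
s=snap("wrist","w6")
for f in("w5","w6"):
    p=cv2.imread(f"pics/{f}.png");m=red({"pixels":p},(280,200,350,400));v,u=np.nonzero(m)
    k=[(u[v==y].mean()) for y in range(v.min()+8,v.max()-8)];print(f,len(u),u.mean(),v.min(),v.max(),np.degrees(np.polyfit(np.arange(len(k)),k,1)[0]))
tq=[]
for i in range(6): snap("scene"); t=r.sense(); tq.append(t["wrist_torque"][2])
print(np.round(tq,3),t["joint_efforts"].round(3),t["joint_pos"].round(2))
s4=s;p=s["pixels"]
hsv=cv2.cvtColor(p,cv2.COLOR_BGR2HSV);m=cv2.inRange(hsv,(100,100,60),(125,255,255));v,u=np.nonzero(m);print("blue",len(u),u.mean(),v.mean())
```

```text
w5 3487 316.6314883854316 246 378 -0.04537320024497257
w6 3485 316.6413199426112 246 378 0.025109440912201922
[-0.019  0.026  0.032 -0.011  0.076 -0.022] [ 3.0130e+00 -4.5058e+01 -4.4719e+01  2.1230e+00 -1.0830e+00  7.0000e-03] [-1.1790e+01  1.6800e+00  1.0906e+02 -6.0000e-02  6.9330e+01 -2.5440e+01]
blue 2946 341.4049558723693 248.80380176510522
```

```bash
sed -i 's/t\["joint_pos"\]\[5\].round(1)/t["joint_pos"][5].round(2),"eff",t["joint_efforts"].round(3)/' st.py; python3 st.py
```

```text
19.55 [505.9 -53.7  68.7] [-179.9    0.   103.7] [-4.5 -5.8  5.1] tq [-0.932  0.697 -0.022] 26.376132667064667 11.3 -25.44 eff [ 3.0130e+00 -4.5058e+01 -4.4719e+01  2.1230e+00 -1.0830e+00  7.0000e-03]
```

Emit:
step_arm --pt "0 0 0" --pt "0 0 0" --spin '[-0.008, 0]'

```text
time: 19.8
tool_pos: [505.9, -53.7, 68.7]
tcp_rot: [-179.9, 0.0, 102.2]
ft_force: [-4.9, -5.3, 4.9]
finger_gap: 11.4
grip_force: 26.4
```

```bash
python3 st.py
```

```text
19.8 [505.9 -53.7  68.7] [-179.9    0.   102.2] [-4.9 -5.3  4.9] tq [-0.898  0.727  0.011] 26.361565589904785 11.4 -23.99 eff [  3.056 -45.104 -44.792   2.157  -1.1     0.218]
```

Emit:
step_arm --pt "0 0 0" --pt "0 0 0" --spin '[0, 0]'

```text
time: 20.05
tool_pos: [505.9, -53.7, 68.7]
tcp_rot: [-179.9, 0.0, 102.2]
ft_force: [-4.6, -5.6, 4.7]
finger_gap: 11.3
grip_force: 26.4
```

```bash
python3 st.py
```

```text
20.05 [505.9 -53.7  68.7] [-179.9    0.   102.2] [-4.6 -5.6  4.7] tq [-1.037  0.668  0.017] 26.361594200134277 11.3 -24.01 eff [ 3.0530e+00 -4.5104e+01 -4.4791e+01  2.1540e+00 -1.1010e+00  1.0000e-02]
```

Emit:
step_arm --pt "0 0 0" --pt "0 0 0" --pt "0 0 0" --pt "0 0 0" --spin '[-0.008, 0, 0, 0]'

```text
time: 20.55
tool_pos: [505.8, -53.7, 68.7]
tcp_rot: [-179.9, 0.0, 100.8]
ft_force: [-4.7, -5.4, 4.4]
finger_gap: 11.9
grip_force: 26.3
```

```bash
python3 st.py
```

```text
20.55 [505.8 -53.7  68.7] [-179.9    0.   100.8] [-4.7 -5.4  4.4] tq [-1.016  0.698  0.029] 26.347021758556366 11.9 -22.57 eff [ 3.0860e+00 -4.5150e+01 -4.4864e+01  2.1890e+00 -1.1160e+00  2.1000e-02]
```

Emit:
step_arm --pt "0 0 0" --pt "0 0 0" --pt "0 0 0" --spin '[-0.008, 0, 0]'

```text
time: 20.92
tool_pos: [505.8, -53.7, 68.6]
tcp_rot: [-179.9, 0.0, 99.4]
ft_force: [-4.3, -6.4, 4.0]
finger_gap: 11.6
grip_force: 26.3
```

```bash
python3 st.py
```

```text
20.925 [505.8 -53.7  68.6] [-179.9    0.    99.4] [-4.3 -6.4  4. ] tq [-1.023  0.678  0.01 ] 26.32907062768936 11.6 -21.13 eff [ 3.1220e+00 -4.5202e+01 -4.4943e+01  2.2240e+00 -1.1280e+00  3.6000e-02]
```

Emit:
step_arm --pt "0 0 0" --pt "0 0 0" --pt "0 0 0" --spin '[-0.008, 0, 0]'

```text
time: 21.3
tool_pos: [505.8, -53.7, 68.6]
tcp_rot: [-179.9, 0.0, 97.9]
ft_force: [-4.7, -6.2, 3.9]
finger_gap: 11.2
grip_force: 26.3
```

```bash
python3 st.py
```

```text
21.3 [505.8 -53.7  68.6] [-179.9    0.    97.9] [-4.7 -6.2  3.9] tq [-1.039  0.696  0.039] 26.313336789608 11.2 -19.69 eff [ 3.1620e+00 -4.5255e+01 -4.5018e+01  2.2490e+00 -1.1460e+00  3.3000e-02]
```

Run:
```python
from h import *
a=cv2.imread("pics/s3.png");z=cv2.imread("pics/side0.png");b=snap("side","s7")["pixels"]
f=lambda p:cv2.resize(p[235:300,315:380],None,fx=6,fy=6,interpolation=cv2.INTER_NEAREST)
cv2.imwrite("pics/cmp.png",cv2.resize(np.hstack([f(a),f(b)]),(780,390)))
```

```text
(no output)
```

View pics/cmp.png

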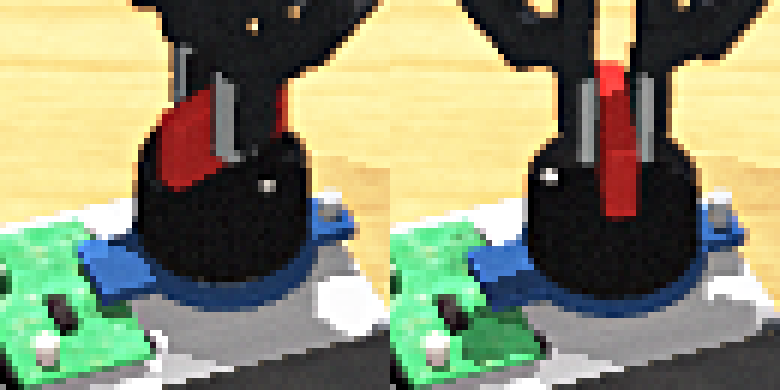

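Comparing left (just clicked) with right (now): the skirt's lower edge has dropped from row 285 to 300, about 6 mm, and the blue ring from 310 to 318, about 3 mm. The knob is at or nearly home, so I'll feel for the stop in fine steps.

Emit:
step_arm --pt "0 0 0" --pt "0 0 0" --pt "0 0 0" --spin '[-0.006, 0, 0]'

```text
time: 21.72
tool_pos: [505.8, -53.7, 68.6]
tcp_rot: [-179.9, 0.0, 96.8]
ft_force: [-4.5, -5.7, 4.1]
finger_gap: 11.5
grip_force: 26.3
```

```bash
python3 st.py
```

```text
21.725 [505.8 -53.7  68.6] [-179.9    0.    96.8] [-4.5 -5.7  4.1] tq [-1.053  0.704  0.087] 26.312483847141266 11.5 -18.61 eff [  3.169 -45.275 -45.067   2.28   -1.16    0.049]
```

Emit:
step_arm --pt "0 0 0" --pt "0 0 0" --pt "0 0 0" --spin '[-0.006, 0, 0]'

```text
time: 22.1
tool_pos: [505.7, -53.7, 68.6]
tcp_rot: [-179.9, 0.0, 95.8]
ft_force: [-4.9, -6.2, 3.7]
finger_gap: 11.5
grip_force: 26.3
```

```bash
python3 st.py
```

```text
22.1 [505.7 -53.7  68.6] [-179.9    0.    95.8] [-4.9 -6.2  3.7] tq [-1.081  0.735  0.042] 26.308266520500183 11.5 -17.53 eff [  3.195 -45.297 -45.118   2.3    -1.181   0.05 ]
```

```bash
cat > ang.py <<'E'
from h import *
s=snap("wrist");m=red(s,(280,200,350,400));v,u=np.nonzero(m)
k=[(u[v==y].mean()) for y in range(v.min()+8,v.max()-8)];print(len(u),u.mean(),v.mean(),v.min(),v.max(),"bar deg vs tool",np.degrees(np.polyfit(np.arange(len(k)),k,1)[0]))
q=[];
for i in range(8):
    snap("wrist");t=r.sense();q.append(np.r_[t["ft_force"],t["wrist_torque"]])
print(np.mean(q,0).round(3),t["joint_efforts"][5])
E
python3 ang.py
```

```text
3483 316.61699684180303 312.58598908986505 246 378 bar deg vs tool -0.014096528231446193
[-4.822 -5.959  4.161 -1.021  0.732  0.048] 0.04499009228311479
```

Emit:
step_arm --pt "0 0 0" --pt "0 0 0" --pt "0 0 0" --spin '[-0.008, 0, 0]'

```text
time: 22.92
tool_pos: [505.7, -53.8, 68.6]
tcp_rot: [-179.9, 0.0, 94.3]
ft_force: [-4.5, -5.9, 4.8]
finger_gap: 11.0
grip_force: 26.3
```

```bash
python3 ang.py
```

```text
3482 316.610281447444 312.60195290063183 246 378 bar deg vs tool -0.004184906818711746
[-5.096 -5.869  4.158 -1.045  0.716  0.034] 0.05348370177671313
```

Emit:
step_arm --pt "0 0 0" --pt "0 0 0" --pt "0 0 0" --spin '[-0.008, 0, 0]'

```text
time: 23.75
tool_pos: [505.6, -53.8, 68.5]
tcp_rot: [-179.9, 0.0, 92.9]
ft_force: [-5.1, -5.9, 3.3]
finger_gap: 11.1
grip_force: 26.3
```

```bash
python3 ang.py
```

```text
3486 316.6331038439472 312.65519219736086 246 378 bar deg vs tool 0.05054926920475301
[-4.895 -6.105  4.344 -1.05   0.721  0.051] 0.06183071527630091
```

Three signs say the knob is home: the descent stopped at about 2 rad from the click, the blue bar is down by about 3 mm, and the torque is now creeping up. Axial thread load only shows as F × 3.2 mm of torque, so turning further would risk the thread. I'll stop here and release.

Emit:
step_arm --pt "0 0 0" --pt "0 0 0" --pt "0 0 0" --pt "0 0 0" --pt "0 0 0.08" --pt "0 0 0.1" --pt "0 0 0.1" --pt "0 0 0.1" --spin '[0, 0, 0, 0, 0, 0, 0, 0]' --gripper 0.2

```text
time: 25.2
tool_pos: [506.8, -53.2, 146.7]
tcp_rot: [179.9, 0.0, 92.7]
ft_force: [0.5, -0.0, 0.1]
finger_gap: 51.0
grip_force: 0.0
```

Emit:
step_arm --pt "-0.1 0.1 0.2" --pt "-0.2 0.2 0.2" --pt "-0.2 0.2 0.1" --pt "-0.2 0.2 0" --pt "-0.1 0.1 0" --pt "0 0 0" --pt "0 0 0" --pt "0 0 0" --spin '[0, 0, 0, 0, 0, 0, 0, 0]'

```text
time: 26.2
tool_pos: [350.8, 102.3, 241.0]
tcp_rot: [-180.0, 0.0, 92.6]
ft_force: [0.0, 0.1, -0.4]
finger_gap: 51.2
grip_force: 0.0
```

Run:
```python
from fit import *
obs=[]
for n,b in(("side",(330,235,380,290)),("scene",(295,250,350,310))):
    s=dict(snap(n,n+"9"));m=red(s,b);print(n,m.sum());obs.append((s,m))
def cost(p,ob): return sum(1-(sil(s,p)&m).sum()/(sil(s,p)|m).sum() for s,m in ob)
old=[]
for (s,_),f,b in zip(obs,("side0","scene0"),((330,235,380,275),(295,250,350,300))):
    k=dict(s);k["pixels"]=cv2.imread(f"pics/{f}.png");old.append((k,red(k,b)))
for ob,t0 in((obs,-87),(old,29)):
    best=min((minimize(cost,i[0],args=(ob,),method="Nelder-Mead",options=dict(initial_simplex=i)) for t in(t0-6,t0,t0+6) for i in [np.array([507,-53,65,np.radians(t)])+np.vstack([np.zeros(4),np.diag([4,4,5,.1])])]),key=lambda b:b.fun)
    print(best.x.round(2),np.degrees(best.x[3]),best.fun)
f=lambda p:cv2.resize(p[235:300,315:380],None,fx=6,fy=6,interpolation=cv2.INTER_NEAREST)
cv2.imwrite("pics/cmp2.png",np.hstack([f(cv2.imread("pics/side0.png")),f(obs[0][0]["pixels"])]))
```

```text
side 141
scene 494
[507.2  -52.82  59.33  -1.53] -87.78892452006644 0.5072859744990893
[ 5.0895e+02 -5.6920e+01  6.7420e+01  4.5000e-01] 25.944431964631356 0.4845495534304013
```

View pics/cmp2.png

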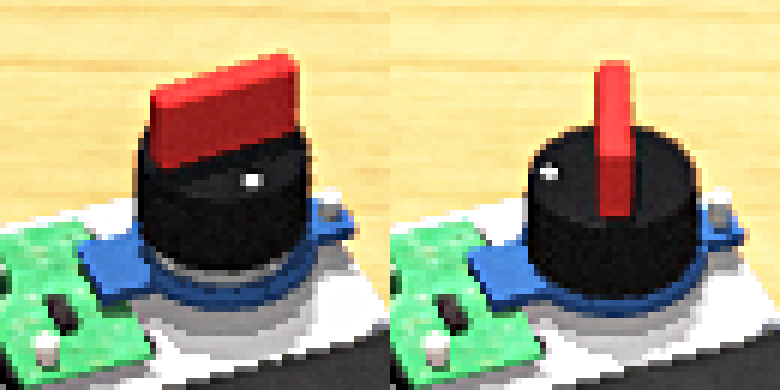

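The cap top fits at 59 mm (home is 60 mm), the blue bar lies down on the board (tip at 495,275), and the knob stayed put after release. I'll hand in.

```bash
python3 -c "
from bench import r
print(r.hand_in())"
```

```text
the job is handed in; nothing more can be done
None
```

The knob clicked down after about 16° backwards, then threaded cleanly forwards and went home: the cap top measures about 59 mm against the nominal 60 mm, and the blue bar is down on the board. I turned it about 20° past where the descent slowed; thread load can't be read directly, but torque stayed near 0.06 N m and I estimate the load at under 20 N. The arm is clear, nothing else was touched, and the job was handed in at about 26 s.

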